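# Read the code and hold the probe on the ringed spot

### The job

Take the hand probe out of its stand and aim it squarely at the small square code plate on the sine plate's base, with its tip about 5 cm away, holding it steady for about one second so that it reads the code. Then set the probe's nose inside the ring marked on the tilted test plate (not on the cross), square to that tilted face, and press gently until the spring nose is about half way in. The program finishes while holding the probe still there; do not disturb the other things on the bench.

Things in the scene. Friction and masses are not known exactly. Their poses are not given: they have to be found in the camera images.
- probe: loose probe, 0.17 kg, 134 mm long; origin at the nose tip (nose out), z from nose to handle. From the tip up: pin 8 mm wide 0-14 mm, steel barrel 20 mm wide to 64, black flange 40 mm wide 64-70, grey square handle 24 x 24 mm (flats across x and y) 70-130, cap to 134. Starts upright, nose down, flange resting on the stand, tip 16 mm above the bench; lift it 80 mm or more by the handle
- probe_tip (a point): the tip of the spring nose; it moves into the probe with the nose; axes as the probe's
- nose (a joint): how far the spring nose is pressed into the probe: 0 = fully out, 0.010 m = fully in. The spring resists with 1.4 N at 0 and 0.7 N more per mm (about 4.9 N half way, 8.4 N fully in)
- aim_point (a point): a point on the probe's axis, 50 mm ahead of the tip: where the reader looks; axes as the probe's
- stand: fixed probe stand; origin at the centre of its underside, z up. Base 90 x 90 x 10 mm, two posts 68 mm apart along y, top plate 56 (x) x 86 (y) x 12 mm whose upper face is 80 mm above the bench, with a 25 mm hole at its centre
- sine_plate: fixed steel sine plate; origin at the centre of its base's underside, z up. Base 160 (x) x 90 (y) x 16 mm; behind a flat front ledge with the code plate, a tilted top 112 x 78 mm on two rollers rises toward +x at 0.30 rad (17 degrees) and carries a clamped aluminium test plate 76 x 60 mm; its highest edge is about 72 mm above the bench
- spot (a point): centre of the marked ring (inside diameter 16 mm, thin dark line, flat) on the upper face of the tilted test plate; z is square out of that face. The other mark on the plate, a cross, is not the target. In the sine plate's frame the spot lies at about x 5, y 12, z 64 mm
- code (a point): centre of the code plate, 26 x 26 mm, white with a pattern of dark squares, lying level on the front ledge of the sine plate's base, 18 mm above the bench; z up out of it
- ring_gauge: bystander: steel ring gauge 46 mm diameter, 14 mm high; origin at the centre of its underside
- dish: bystander: glass dish with small caps, 64 mm diameter, 15 mm high; origin at the centre of its underside
- master: bystander: stepped steel setting master, 30 mm diameter, 43 mm high; origin at the centre of its underside
- calc: bystander: black pocket calculator 128 x 68 x 14 mm; origin at the centre of its underside

How it is judged:
By the outcome, as a careful person would: the job done as asked, in the order asked, and still so for the second after the job is handed in, while the arm keeps its last pose, push and grip.
It also fails if it takes over 45 s, if anything falls off the work surface, if the arm or the gripper's body presses on something with over 40 N, if the wrist force passes 120 N, or if a joint passes its speed limit or range.

### The arm

A 7-joint arm with a two-finger parallel gripper is mounted at the origin on a cart in front of the work surface, level with it; the furniture and walls round the work are solid. World frame = base frame: x ahead of the robot, y to its left, z up, the work surface at z = 0. Lengths are in m, angles in rad, forces in N, time in s.
With the tool pointing down it reaches from about 0.425 to 0.875 m from the base axis. Payload 9.9 kg.
Tool frame: the origin (TCP) lies on the centre line of the jaws, within the pads' length; the fingertips stand tip_extent ahead of it and the grasp point (between the pads) lies 3 mm ahead of it (tip_extent is the distance from the TCP to the fingertips, in m); x points along the fingers, z is the direction in which the jaws open and shut, and the axes are right-handed (so a half turn about x gives the same grasp; the last joint's range is limited). The gripper opens to 85 mm and grips with 20 to 120 N. Pads are 22 mm wide; open, the fingers measure 114 mm over their backs; the gripper's body (76 mm by 85 mm) begins 54 mm behind the grasp point. The pads swing forward as they close: fully open they stand 13 mm farther back than shut.
Start: joints at [-1.405, 0.576, 0.025, 1.437, -0.015, 1.129, -0.057], TCP at [0.167, 0.654, 0.253] pointing down, gripper open.
Joint ranges: [-2.76, 2.76], [-0.34, 2.15], [-1.52, 1.57], [0.19, 2.46], [-1.09, 4.23], [0.17, 1.99], [-2.82, 2.82]. Speed limits (rad/s): [2.22, 2.22, 3.01, 3.01, 3.14, 3.14, 3.14].

### API

Orientations are given as a unit quaternion [w, x, y, z].
In Python, from rig import * gives the robot as it stands.
- The arm moves only by the tool carry_out, never from a script. Its argument "motion" is a list of rows, each an object with "delta_rot": the turn, a rotation vector about the tool's x, y, z in rad, a list of three; "translation": the shift along the tool's x, y, z in cm, a list of three; "jaw": the gripper's target within -1 to 1 (shut at 1, half-way at 0, fully open at -1). In form: [{"delta_rot": [rx, ry, rz], "translation": [dx, dy, dz], "jaw": jaw}, ...]. A call has 1 to 20 rows; each row is the pose to reach, as a shift and turn from the pose measured when the call began, along the tool's axes at that moment; what a row does not reach only later rows make up. A row lasts 1/8 s, in which the tool goes at most 62.5 mm and 10.7 degrees, less where a joint would pass 70% of its speed; a pose out of reach is approached as far as the arm can. A call with a gripper value outside its range is refused whole. The fingers move at their own pace and stop on an object; the grip force is fixed at half the most. Time passes only in rows, so rows that repeat a pose let the fingers close. It gives the time, the measured TCP pose, the force and the opening at its end, in the units of the state.
- sense(): the state, without advancing time (a new reading comes with each control period).
- camera(name): name is "side" or "top"; returns the picture (480x640x3 uint8, red, green, blue); there is no depth.
- camera_info(name): a dict with "vfov" (degrees; the focal length in pixels is half the picture's height over the tangent of half this angle, whatever the lens; pixels are square), "cx", "cy" (the principal point, pixels), "origin" and "rotation" of the camera in the world. Camera axes: x right, y down, z forward; pixel columns grow to the right and rows downward; lengths in m; the calibration is good to about 2 mm. A picture is of the moment at which its call begins. camera_info takes no time and is no camera call.
- hand_in(): hands the job in, once; it reports no verdict.
Trained networks look in the newest picture that a camera, given by its name, has taken for a name from the list of things; names that differ only in an ending like _2 or _b are one class to them, and where a whole thing is asked for, a point or a joint stands for the part that bears it (a point fixed in the world has none). Each returns a list of dicts, best first, with "p" (0 to 1); they miss things now and then, are a little off and sometimes report something else, mostly with a low value. They report only what shows in the picture. A call takes as long as a camera call.
- boxes_of(camera, target): "xyz" ([x, y, z] in m, in world coordinates, good to about 4 mm: the middle of the surface that is visible of it).
The state is a dict: "t": time; "qpos": joint angles; "joint_vel": joint speeds; "joint_efforts": joint torques, N m; "position": TCP position; "tcp_rot": TCP orientation; "wrist_force": force on the tool from outside, world axes, zero at the start; "wrist_torque": the same for the moment, N m; "gripper_width": finger opening in m.
Only numpy, scipy, OpenCV 4.12 (cv2) and the standard library are available. Lean on these libraries where they do the work, as an engineer would, in place of code of your own. Each camera call takes 0.05 s, during which the arm holds its last target. There are 200 camera calls.

## Working session

There is one attempt and no reset: what is moved stays moved. The work goes in short steps, Python scripts to look and compute and a tool call to move; the robot and the scene stay as the last step left them, time stands still between calls to the robot, and variables do not carry over. Pictures are saved under pics/ and viewed, about 8 in all and at most 12, crops included, and the job is handed in when it is done.

Besides the shell and the picture viewer there is one more tool, called after ">>>" as name(argument=value, ...), one argument or row to a line, values as JSON. carry_out: Moves the arm, as the interface text tells. Its arguments: {"type":"object","properties":{"motion":{"type":"array","items":{"type":"object","properties":{"delta_rot":{"type":"array","items":{"type":"number"}},"translation":{"type":"array","items":{"type":"number"}},"jaw":{"type":"number"}}}}},"required":["motion"]}

```bash
mkdir -p pics; ls
python3 - <<'E'
from rig import *
import cv2
s=sense(); print({k:np.round(v,4).tolist() if k!='t' else v for k,v in s.items()} if 'np' in globals() else s)
for c in ("top","side"):
    im=camera(c); cv2.imwrite(f"pics/{c}0.png",im[:,:,::-1]); print(c,camera_info(c))
    for n in ("probe","stand","sine_plate","spot","code","ring_gauge","dish","master","calc"):
        try: print(n,[([round(float(v),4) for v in d["xyz"]],round(float(d["p"]),2)) for d in boxes_of(c,n)[:2]])
        except Exception as e: print(n,e)
E
```

```text
pics
{'t': 0.0, 'qpos': array([-1.40478346,  0.57652011,  0.02480092,  1.43792018, -0.01502451,
        1.12897315, -0.05650771]), 'joint_vel': array([ 5.14704754e-05, -1.08638959e-03,  3.65455457e-04,  7.87436921e-04,
       -1.05303581e-04,  2.39322724e-03, -7.57357585e-04]), 'joint_efforts': array([ 1.12074144e-03, -7.65778399e+01,  2.25075066e+00, -2.85964733e+01,
        1.52342732e-02,  1.26433509e-02,  3.31329238e-05]), 'position': array([0.16673408, 0.6536548 , 0.25244541]), 'tcp_rot': array([ 0.55793567, -0.43419427,  0.55883265,  0.43346187]), 'wrist_force': array([-0.81763411,  0.90194692, -0.2698432 ]), 'wrist_torque': array([ 0.05819781, -0.04266861,  0.02760404]), 'gripper_width': 0.08506881382526765}
top {'vfov': 54.437242160573646, 'cx': 322.8072753595154, 'cy': 225.84600055110474, 'origin': array([0.32060007, 0.02559658, 1.13561229]), 'rotation': array([ 0.06455829, -0.701939  ,  0.7060131 , -0.06825959])}
probe [([0.5409, -0.1933, 0.1213], 0.71)]
stand [([0.5254, -0.1838, 0.0788], 0.69)]
sine_plate [([0.5207, 0.1655, 0.0584], 0.76)]
spot [([0.53, 0.1684, 0.0551], 0.66)]
code [([0.5247, 0.166, 0.0582], 0.89)]
ring_gauge [([0.4242, -0.0022, 0.012], 0.78)]
dish []
master [([0.5012, -0.391, 0.0272], 0.44)]
calc [([0.4393, 0.4099, 0.0139], 0.69), ([0.5363, -0.1943, 0.1222], 0.69)]
side {'vfov': 54.09654474947657, 'cx': 316.11099889798624, 'cy': 238.92967583223987, 'origin': array([-0.33421703,  0.61185811,  0.60474051]), 'rotation': array([ 0.24339319, -0.39652972,  0.75521295, -0.46171132])}
probe [([0.5365, -0.1952, 0.1037], 0.68)]
stand [([0.5337, -0.1791, 0.014], 0.63)]
sine_plate [([0.5049, 0.1804, 0.0431], 0.82)]
spot [([0.5022, 0.1803, 0.0414], 0.88)]
code [([0.5063, 0.1815, 0.0443], 0.71)]
ring_gauge [([0.412, -0.0039, 0.0117], 0.51)]
dish [([0.6139, -0.0072, 0.0098], 0.81)]
master []
calc [([0.4298, 0.4144, 0.0106], 0.56), ([0.492, -0.3926, 0.0254], 0.35)]
```

View pics/top0.png

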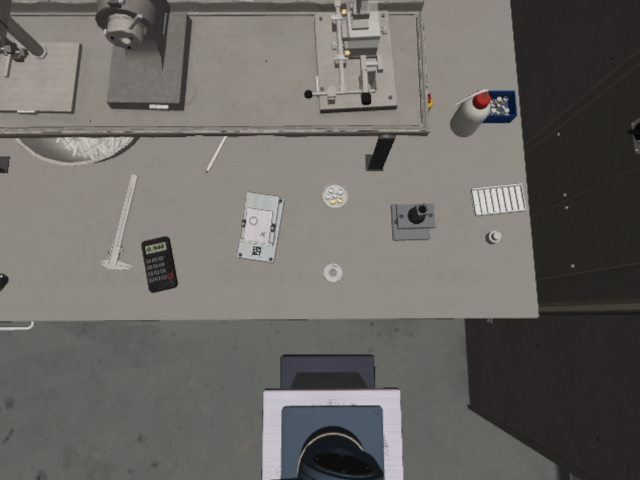

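View pics/side0.png

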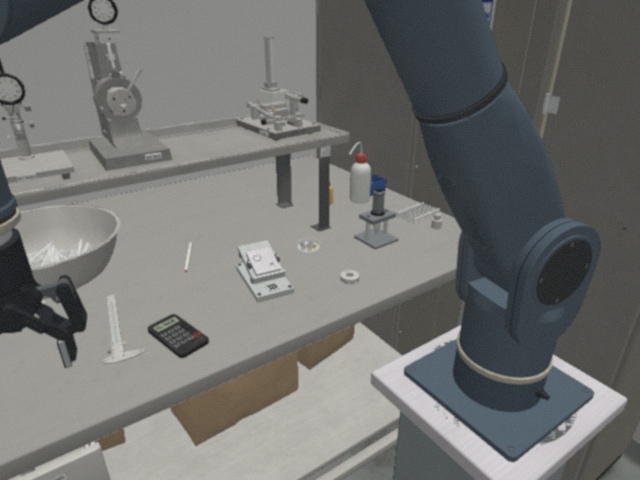

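The top view shows the sine plate at about (260,227): ring near (253,221), cross near (262,235), code at (257,251). The probe and stand are at (413,217). The side view agrees. Next, enlarged crops.

```bash
cat > h.py <<'E'
import numpy as np, cv2
from scipy.spatial.transform import Rotation as R
from rig import *
def Q(q): return R.from_quat([q[1],q[2],q[3],q[0]])
def cam(c):
    i=camera_info(c); f=240/np.tan(np.radians(i["vfov"])/2)
    M=np.array(i["rotation"]); M=Q(M) if M.size==4 else R.from_matrix(M)
    return f,i["cx"],i["cy"],np.array(i["origin"]),M
def proj(c,P):
    f,cx,cy,o,M=cam(c); p=M.inv().apply(np.atleast_2d(P)-o); return np.c_[cx+f*p[:,0]/p[:,2],cy+f*p[:,1]/p[:,2]]
def back(c,uv,z):
    f,cx,cy,o,M=cam(c); d=M.apply([(uv[0]-cx)/f,(uv[1]-cy)/f,1]); return o+d*(z-o[2])/d[2]
E
python3 - <<'E'
from h import *
t=cv2.imread("pics/top0.png"); s=cv2.imread("pics/side0.png")
a=cv2.resize(t[185:269,225:297],None,fx=5,fy=5,interpolation=cv2.INTER_CUBIC) #360x420
b=cv2.resize(t[190:250,380:440],None,fx=7,fy=7,interpolation=cv2.INTER_CUBIC) #420x420
cv2.imwrite("pics/crop0.png",np.hstack([a,b]))
a=cv2.resize(s[235:305,230:300],None,fx=6,fy=6,interpolation=cv2.INTER_CUBIC)
b=cv2.resize(s[182:252,345:408],None,fx=6,fy=6,interpolation=cv2.INTER_CUBIC)
cv2.imwrite("pics/crop1.png",np.hstack([a,b]))
print(proj("top",[[.5,.18,.04],[.53,-.19,.08]]),cam("top")[4].as_matrix().round(2))
E
```

```text
[[255.21596579 238.24849601]
 [413.48074523 221.76764165]] [[-0.01 -0.98  0.19]
 [-1.    0.01 -0.01]
 [ 0.   -0.19 -0.98]]
```

View pics/crop0.png

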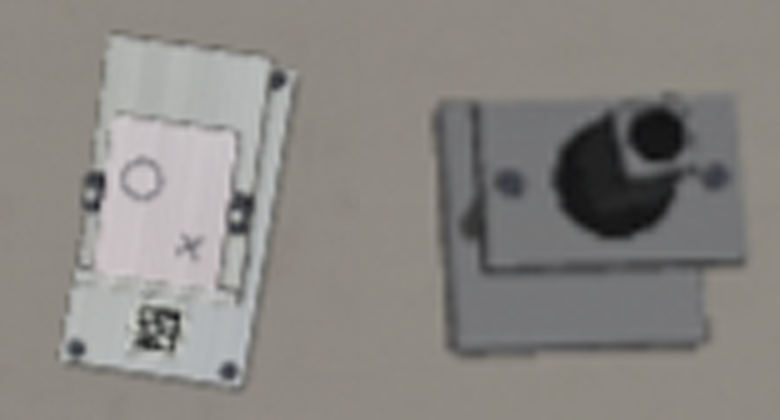

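View pics/crop1.png

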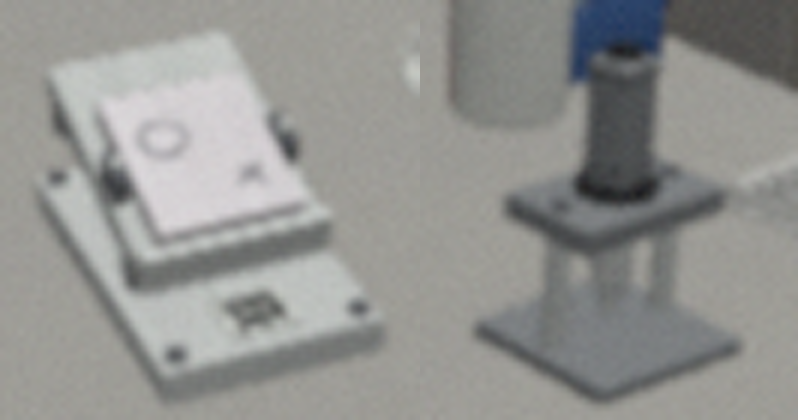

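```bash
cat > fit.py <<'E'
from h import *
from scipy.optimize import least_squares
def T(x,y): return ((x+.5)/5-.5+225,(y+.5)/5-.5+185)
def TS(x,y): return ((x-360+.5)/7-.5+380,(y+.5)/7-.5+190)
def S(x,y): return ((x+.5)/6-.5+230,(y+.5)/6-.5+235)
def SS(x,y): return ((x-420+.5)/6-.5+345,(y+.5)/6-.5+182)
def tri(a,b):
    def r(P): return np.r_[proj("top",P)[0]-a,proj("side",P)[0]-b]
    s=least_squares(r,[.5,0,.05]); return s.x.round(4),s.fun.round(1)
if __name__=="__main__":
    print("ring",tri(T(142,180),S(163,140))); print("code",tri(T(158,329),S(256,312))); print("cross",tri(T(189,246),S(251,174)))
    print("code z18",back("top",T(158,329),.018),back("side",S(256,312),.018))
    print("corners FL,FR,BR z16",[back("top",T(*p),.016)[:2].round(4).tolist() for p in((60,362),(243,388),(297,72))])
    print("side FL FR", [back("side",S(*p),.016)[:2].round(4).tolist() for p in((165,375),(383,330))])
    print("cap",tri(TS(657,134),SS(627,52)),back("top",TS(657,134),.15),back("side",SS(627,52),.15))
    print("flange",back("top",TS(617,175),.085))
    print("standtop",[back("top",TS(*p),.08)[:2].round(4).tolist() for p in((478,100),(740,93),(747,262),(485,270))])
    print("standtop side",[back("side",SS(*p),.08)[:2].round(4).tolist() for p in((506,203),(597,240),(726,193))])
    print("handle top side z.146",[back("side",SS(*p),.146)[:2].round(4).tolist() for p in((589,65),(636,75),(661,57))])
    print("handle top top z.146",[back("top",TS(*p),.146)[:2].round(4).tolist() for p in((622,112),(630,175),(688,168))])
E
python3 fit.py
```

```text
ring (array([0.5377, 0.1823, 0.0634]), array([ 0.2,  0.1, -0.2, -0. ]))
code (array([0.4736, 0.1797, 0.0168]), array([ 0.2,  0.2, -0.3, -0. ]))
cross (array([0.5076, 0.1606, 0.0553]), array([ 0.2,  0.2, -0.3, -0.1]))
code z18 [0.47389526 0.18010934 0.018     ] [0.47145923 0.18014483 0.018     ]
corners FL,FR,BR z16 [[0.4584, 0.2273], [0.4453, 0.1389], [0.6017, 0.1144]]
side FL FR [[0.4562, 0.2276], [0.4359, 0.1453]]
cap (array([ 0.5452, -0.1967,  0.1467]), array([ 0.2,  0.2, -0.4, -0. ])) [ 0.54486026 -0.19541542  0.15      ] [ 0.5380485  -0.19149824  0.15      ]
flange [ 0.54588228 -0.19617022  0.085     ]
standtop [[0.5727, -0.1521], [0.5746, -0.2394], [0.5174, -0.2388], [0.5152, -0.1524]]
standtop side [[0.5611, -0.1448], [0.5075, -0.1526], [0.5126, -0.2344]]
handle top side z.146 [[0.5433, -0.1742], [0.5224, -0.1833], [0.5324, -0.2069]]
handle top top z.146 [[0.5528, -0.1857], [0.5328, -0.1873], [0.5349, -0.2054]]
```

Pose checks agree: the spot is at about (0.538, 0.182, 0.064). The sine plate's yaw is about -0.152, and its origin computed from the spot and from the corners matches within 1 mm. The handle's yaw is unclear (about 0.1 or 0.35), so I'll overlay candidate outlines.

Run:
```python
from fit import *
import rig; print([n for n in dir(rig) if 'tip' in n.lower()], getattr(rig,'tip_extent',None))
rows=[]
for c,(u0,v0,w),cen in (("top",(398,198,38),TS(657,134)),("side",(360,184,38),SS(627,52))):
    base=cv2.imread(f"pics/{c}0.png")[v0:v0+w,u0:u0+w]; k=7
    row=[]
    for yaw in (None,.1,.35):
        im=cv2.resize(base,None,fx=k,fy=k,interpolation=cv2.INTER_CUBIC)
        if yaw is not None:
            P=np.array([.5455,-.196,0]); h=.012
            off=np.array(cen)-proj(c,P+[0,0,.15])[0]
            q=R.from_euler('z',yaw).apply([[h,h,0],[-h,h,0],[-h,-h,0],[h,-h,0]])+P
            pts=[((proj(c,q+[0,0,z])+off-[u0,v0]+.5)*k).astype(int) for z in(.086,.146)]
            for p in pts: cv2.polylines(im,[p],True,(0,255,255),1)
            for a,b in zip(*pts): cv2.line(im,tuple(map(int,a)),tuple(map(int,b)),(0,255,0),1)
        row.append(im)
    rows.append(np.hstack(row))
cv2.imwrite("pics/yaw.png",cv2.convertScaleAbs(np.vstack(rows),alpha=1.5,beta=10))
```

```text
['tip_extent'] 0.022
```

View pics/yaw.png

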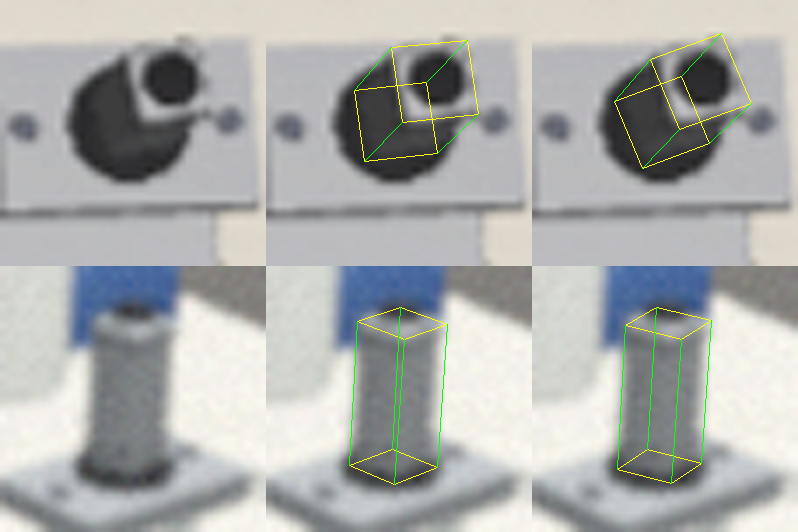

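The picture fits a handle yaw of about 0.12, matching the top edges and the centred corner in the side view. The stand's corner mean (0.545, -0.196) agrees with the cap and flange. Next I plan the grasp poses.

```bash
cat > mv.py <<'E'
from h import *
def pose(): s=sense(); return s["position"],Q(s["tcp_rot"])
def tool(xdir,zdir):
    x=np.array(xdir,float); x/=np.linalg.norm(x); z=np.array(zdir,float); z-=x*(z@x); z/=np.linalg.norm(z)
    return R.from_matrix(np.c_[x,np.cross(z,x),z])
def delta(p,r):
    p0,r0=pose(); return (r0.inv().apply(np.array(p)-p0)*100).round(2).tolist(),(r0.inv()*r).as_rotvec().round(3).tolist()
E
python3 - <<'E'
from mv import *
p,r=pose(); M=r.as_matrix(); print(sense()["t"],p,M.round(3))
az=lambda v:np.arctan2(v[1],v[0])
print("z yaw rel radial",az(M[:,2])-az(p))
print("radial yaw stand",az([.5455,-.196]),"code",az([.4735,.18]))
for k in range(-1,3):
    y=.12+k*np.pi/2; print(round(y,3),delta([.5455,-.196,.26],tool([0,0,-1],[np.cos(y),np.sin(y),0])))
print(back("top",(200,133),.25),back("top",(378,168),0))
E
```

```text
1.0 [0.16683823 0.65406822 0.25331349] [[-0.    -0.969  0.247]
 [ 0.     0.247  0.969]
 [-1.     0.     0.   ]]
z yaw rel radial -3.077760852954192e-05
radial yaw stand -0.3449387576232226 code 0.3632761850700195
-1.451 ([-0.67, -57.7, -73.01], [2.772, -0.0, -0.0])
0.12 ([-0.67, -57.7, -73.01], [1.201, -0.0, -0.0])
1.691 ([-0.67, -57.7, -73.01], [-0.37, 0.0, -0.0])
3.262 ([-0.67, -57.7, -73.01], [-1.941, 0.0, -0.0])
[0.68003291 0.2655213  0.25      ] [ 0.68550608 -0.12210721  0.        ]
```

Run:
```python
from mv import *
for w,y in (((.32,.54,.26),1.0),((.46,.36,.26),.65),((.54,.16,.26),.4),((.56,-.02,.26),.2),((.5455,-.196,.23),.12)):
    print(w,delta(w,tool([0,0,-1],[np.cos(y),np.sin(y),0])))
```

```text
(0.32, 0.54, 0.26) ([-0.67, -17.66, -7.27], [0.321, 0.0, -0.0])
(0.46, 0.36, 0.26) ([-0.67, -35.68, -21.25], [0.671, 0.0, -0.0])
(0.54, 0.16, 0.26) ([-0.67, -48.37, -38.65], [0.921, 0.0, -0.0])
(0.56, -0.02, 0.26) ([-0.67, -54.76, -55.6], [1.121, -0.0, -0.0])
(0.5455, -0.196, 0.23) ([2.33, -57.7, -73.01], [1.201, -0.0, -0.0])
```

>>> carry_out(
  motion=[
    {"delta_rot":[0.11,0,0],"translation":[-0.7,-5.9,-2.4],"jaw":-1},
    {"delta_rot":[0.21,0,0],"translation":[-0.7,-11.8,-4.8],"jaw":-1},
    {"delta_rot":[0.32,0,0],"translation":[-0.7,-17.6,-7.3],"jaw":-1},
    {"delta_rot":[0.41,0,0],"translation":[-0.7,-22,-10.8],"jaw":-1},
    {"delta_rot":[0.5,0,0],"translation":[-0.7,-26.6,-14.3],"jaw":-1},
    {"delta_rot":[0.58,0,0],"translation":[-0.7,-31,-17.8],"jaw":-1},
    {"delta_rot":[0.67,0,0],"translation":[-0.7,-35.6,-21.3],"jaw":-1},
    {"delta_rot":[0.74,0,0],"translation":[-0.7,-39,-25.6],"jaw":-1},
    {"delta_rot":[0.8,0,0],"translation":[-0.7,-42,-30],"jaw":-1},
    {"delta_rot":[0.86,0,0],"translation":[-0.7,-45.2,-34.3],"jaw":-1},
    {"delta_rot":[0.92,0,0],"translation":[-0.7,-48.4,-38.7],"jaw":-1},
    {"delta_rot":[0.99,0,0],"translation":[-0.7,-50.5,-44.3],"jaw":-1},
    {"delta_rot":[1.06,0,0],"translation":[-0.7,-52.6,-50],"jaw":-1},
    {"delta_rot":[1.12,0,0],"translation":[-0.7,-54.8,-55.6],"jaw":-1},
    {"delta_rot":[1.15,0,0],"translation":[0.3,-55.8,-61.4],"jaw":-1},
    {"delta_rot":[1.18,0,0],"translation":[1.3,-56.8,-67.2],"jaw":-1},
    {"delta_rot":[1.2,0,0],"translation":[2.3,-57.7,-73],"jaw":-1},
    {"delta_rot":[1.2,0,0],"translation":[2.3,-57.7,-73],"jaw":-1},
    {"delta_rot":[1.2,0,0],"translation":[2.3,-57.7,-73],"jaw":-1},
    {"delta_rot":[1.2,0,0],"translation":[2.3,-57.7,-73],"jaw":-1},
  ],
)

```text
t: 3.5
position: [0.5461, -0.1943, 0.2304]
tcp_rot: [0.706, -0.043, 0.706, 0.044]
wrist_force: [0.3, 0.8, 0.7]
gripper_width: 0.0855
```

Run:
```python
from mv import *
s=sense(); p,r=pose(); print(s["t"],p.round(4),r.as_matrix().round(3).tolist(),s["qpos"].round(2),s["wrist_force"].round(1),s["gripper_width"])
print(delta((.5455,-.196,.124),tool([0,0,-1],[np.cos(.12),np.sin(.12),0])))
```

```text
3.5 [ 0.5461 -0.1943  0.2304] [[0.0, -0.123, 0.992], [0.001, 0.992, 0.123], [-1.0, 0.001, 0.0]] [-0.02  0.49  0.43  1.74 -0.24  0.97  0.63] [0.3 0.8 0.7] 0.08549939772158507
([10.64, -0.17, -0.08], [0.004, 0.0, -0.001])
```

>>> carry_out(
  motion=[
    {"delta_rot":[0,0,0],"translation":[3.5,-0.15,-0.05],"jaw":-1},
    {"delta_rot":[0,0,0],"translation":[7,-0.15,-0.05],"jaw":-1},
    {"delta_rot":[0,0,0],"translation":[9.5,-0.15,-0.05],"jaw":-1},
    {"delta_rot":[0,0,0],"translation":[10.6,-0.15,-0.05],"jaw":-1},
    {"delta_rot":[0,0,0],"translation":[10.6,-0.15,-0.05],"jaw":-1},
    {"delta_rot":[0,0,0],"translation":[10.6,-0.15,-0.05],"jaw":0},
    {"delta_rot":[0,0,0],"translation":[10.6,-0.15,-0.05],"jaw":0.5},
    {"delta_rot":[0,0,0],"translation":[10.6,-0.15,-0.05],"jaw":1},
    {"delta_rot":[0,0,0],"translation":[10.6,-0.15,-0.05],"jaw":1},
    {"delta_rot":[0,0,0],"translation":[10.6,-0.15,-0.05],"jaw":1},
    {"delta_rot":[0,0,0],"translation":[10.6,-0.15,-0.05],"jaw":1},
    {"delta_rot":[0,0,0],"translation":[10.6,-0.15,-0.05],"jaw":1},
  ],
)

```text
t: 5.0
position: [0.5459, -0.1958, 0.1249]
tcp_rot: [0.706, -0.043, 0.705, 0.044]
wrist_force: [-1.5, 1.3, 4.7]
gripper_width: 0.0234
```

Run:
```python
from mv import *
s=sense(); p,r=pose(); print(s["t"],p.round(4),s["wrist_force"].round(1),s["wrist_torque"].round(2),s["gripper_width"])
cv2.imwrite("pics/g_side.png",camera("side")[:,:,::-1]);
im=camera("side")[150:260,330:430,::-1]; im2=camera("top")[150:260,370:470,::-1]
cv2.imwrite("pics/grasp.png",np.hstack([cv2.resize(i,(400,440),interpolation=cv2.INTER_CUBIC) for i in(im,im2)]))
```

```text
5.0 [ 0.5459 -0.1958  0.1249] [-1.5  1.3  4.7] [ 0.16  0.24 -0.02] 0.023409556953569884
```

View pics/grasp.png

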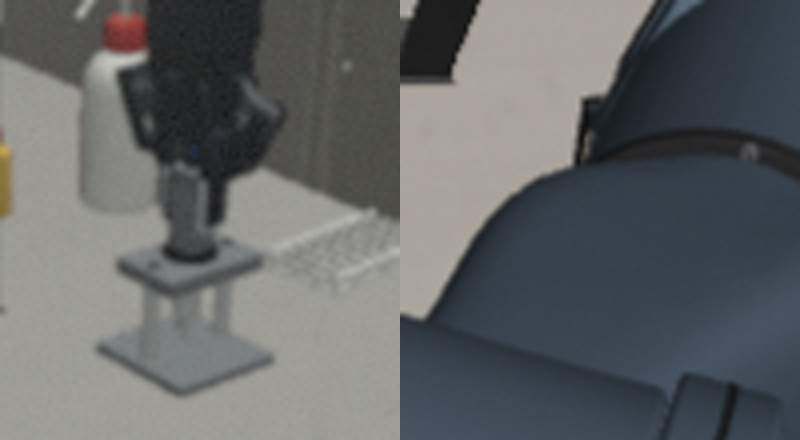

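The grip is on the handle flats (23.4 mm opening). Now I lift and travel to above the code.

>>> carry_out(
  motion=[
    {"delta_rot":[0,0,0],"translation":[-2,0,0],"jaw":1},
    {"delta_rot":[0,0,0],"translation":[-5,0,0],"jaw":1},
    {"delta_rot":[0,0,0],"translation":[-8,0,0],"jaw":1},
    {"delta_rot":[0,0,0],"translation":[-10,0,0],"jaw":1},
    {"delta_rot":[0,0,0],"translation":[-11,2,0],"jaw":1},
    {"delta_rot":[0,0,0],"translation":[-11,6,-0.4],"jaw":1},
    {"delta_rot":[0,0,0],"translation":[-11,11,-0.7],"jaw":1},
    {"delta_rot":[0,0,0],"translation":[-11,16,-1.1],"jaw":1},
    {"delta_rot":[0,0,0],"translation":[-11,21,-1.4],"jaw":1},
    {"delta_rot":[0,0,0],"translation":[-11,26,-1.7],"jaw":1},
    {"delta_rot":[0,0,0],"translation":[-11,31,-2.1],"jaw":1},
    {"delta_rot":[0,0,0],"translation":[-10,35.5,-2.4],"jaw":1},
    {"delta_rot":[0,0,0],"translation":[-8,38.2,-2.5],"jaw":1},
    {"delta_rot":[0,0,0],"translation":[-8,38.2,-2.5],"jaw":1},
    {"delta_rot":[0,0,0],"translation":[-8,38.2,-2.5],"jaw":1},
  ],
)

```text
t: 7.02
position: [0.4742, 0.1793, 0.2052]
tcp_rot: [0.706, -0.043, 0.705, 0.043]
wrist_force: [0.5, -1.0, -2.1]
gripper_width: 0.023
```

Run:
```python
from mv import *
s=sense(); p,r=pose(); print(s["t"],p.round(4),r.as_matrix().round(3).tolist(),s["wrist_force"].round(1),s["gripper_width"])
tip=p+r.apply([.109,0,0]); fl=p+r.apply([.042,0,0]); print("tip pred",tip)
uv=proj("side",np.array([tip,fl])); print(uv)
im=camera("side"); cv2.imwrite("pics/code_side.png",im[:,:,::-1])
u,v=(uv[0]-[50,60]).astype(int); print("crop origin",u,v)
cv2.imwrite("pics/code_crop.png",cv2.resize(im[v:v+100,u:u+100,::-1],(600,600),interpolation=cv2.INTER_CUBIC))
for c in("side","top"):
    camera(c); print(c,[(np.round(d["xyz"],4),round(d["p"],2)) for n in("probe","probe_tip") for d in boxes_of(c,n)[:1]])
```

```text
7.025 [0.4742 0.1793 0.2052] [[0.001, -0.122, 0.992], [0.0, 0.992, 0.122], [-1.0, -0.0, 0.001]] [ 0.5 -1.  -2.1] 0.022960457504689846
tip pred [0.4742637  0.17935844 0.09622877]
[[270.37923013 256.13733163]
 [268.97297635 228.96612021]]
crop origin 220 196
side [(array([0.4674, 0.1802, 0.1677]), 0.78)]
top [(array([0.4719, 0.1623, 0.1646]), 0.47)]
```

View pics/code_crop.png

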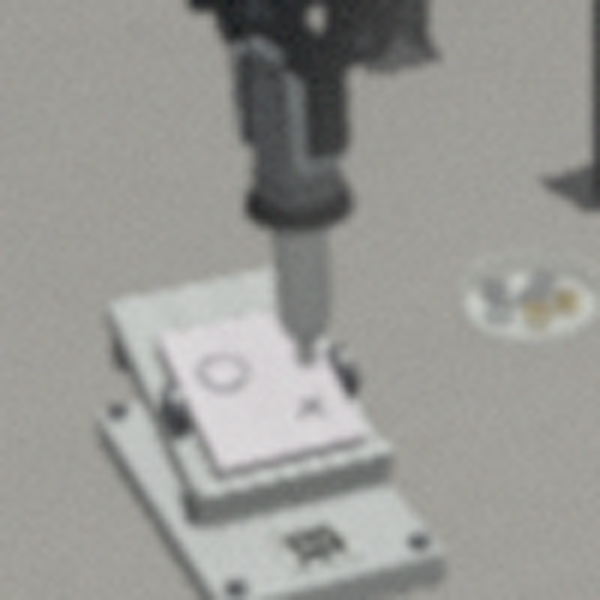

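The tip shows at pixel (270.8, 255.9) against a prediction of (270.4, 256.1), so the probe sits straight and un-slipped. Now I lower it to 5 cm and hold.

>>> carry_out(
  motion=[
    {"delta_rot":[0,0,0],"translation":[1.5,0,-0.1],"jaw":1},
    {"delta_rot":[0,0,0],"translation":[2.8,0,-0.1],"jaw":1},
    {"delta_rot":[0,0,0],"translation":[2.8,0,-0.1],"jaw":1},
    {"delta_rot":[0,0,0],"translation":[2.8,0,-0.1],"jaw":1},
    {"delta_rot":[0,0,0],"translation":[2.8,0,-0.1],"jaw":1},
    {"delta_rot":[0,0,0],"translation":[2.8,0,-0.1],"jaw":1},
    {"delta_rot":[0,0,0],"translation":[2.8,0,-0.1],"jaw":1},
    {"delta_rot":[0,0,0],"translation":[2.8,0,-0.1],"jaw":1},
    {"delta_rot":[0,0,0],"translation":[2.8,0,-0.1],"jaw":1},
    {"delta_rot":[0,0,0],"translation":[2.8,0,-0.1],"jaw":1},
    {"delta_rot":[0,0,0],"translation":[2.8,0,-0.1],"jaw":1},
    {"delta_rot":[0,0,0],"translation":[2.8,0,-0.1],"jaw":1},
    {"delta_rot":[0,0,0],"translation":[2.8,0,-0.1],"jaw":1},
    {"delta_rot":[0,0,0],"translation":[2.8,0,-0.1],"jaw":1},
    {"delta_rot":[0,0,0],"translation":[2.8,0,-0.1],"jaw":1},
    {"delta_rot":[0,0,0],"translation":[2.8,0,-0.1],"jaw":1},
  ],
)

```text
t: 9.38
position: [0.4733, 0.1796, 0.1774]
tcp_rot: [0.706, -0.043, 0.705, 0.044]
wrist_force: [0.3, 0.7, -2.1]
gripper_width: 0.0233
```

Run:
```python
from mv import *
s=sense(); p,r=pose(); tip=p+r.apply([.109,0,0]); print(s["t"],p.round(4),"tip",tip.round(4),"aim",(p+r.apply([.159,0,0])).round(4))
uv=proj("side",np.array([tip]))[0]; print(uv)
im=camera("side"); u,v=(uv-[50,60]).astype(int); print(u,v)
cv2.imwrite("pics/read_crop.png",cv2.resize(im[v:v+100,u:u+100,::-1],(600,600),interpolation=cv2.INTER_CUBIC))
# spot approach
y=-.152; n=np.array([-np.sin(.3)*np.cos(y),-np.sin(.3)*np.sin(y),np.cos(.3)]); sp=np.array([.5377,.1823,.064])
o=tool(-n,r.apply([0,0,1])); print("n",n)
q=p+[0,0,.06]; print("up",delta(q,r))
for g in (.05,.02): print(g,(sp+n*(g+.109)).round(4),delta(sp+n*(g+.109),o))
```

```text
9.375 [0.4733 0.1796 0.1774] tip [0.4735 0.1797 0.0684] aim [0.4735 0.1797 0.0184]
[270.99453577 267.1556199 ]
220 207
n [-0.29211292  0.0447463   0.95533649]
up ([-6.0, 0.0, 0.01], [-0.0, 0.0, -0.0])
0.05 [0.4913 0.1894 0.2159] ([-3.85, 0.76, 1.91], [-0.012, -0.287, -0.084])
0.02 [0.5    0.1881 0.1872] ([-0.98, 0.52, 2.76], [-0.012, -0.287, -0.084])
```

View pics/read_crop.png

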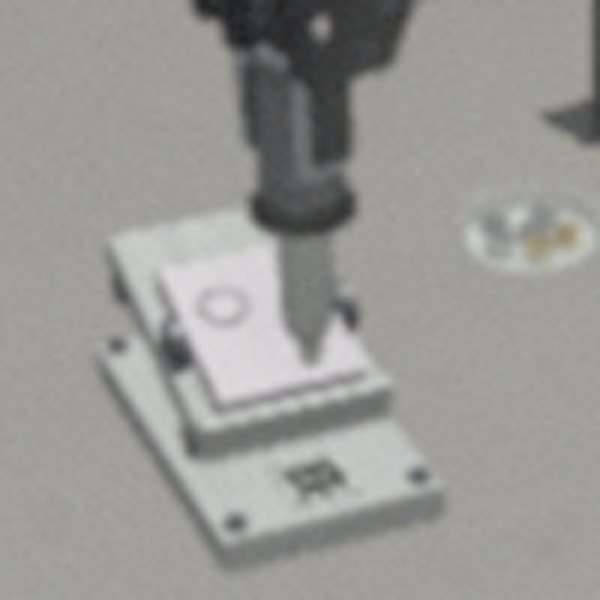

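The probe axis, extended, meets the code centre: the tip is at crop (313,365) and the code at (316,477). The aim point was held about 1.6 s. Next, the tilted approach.

>>> carry_out(
  motion=[
    {"delta_rot":[0,0,0],"translation":[-2.5,0,0],"jaw":1},
    {"delta_rot":[0,0,0],"translation":[-5,0,0],"jaw":1},
    {"delta_rot":[-0.004,-0.1,-0.028],"translation":[-6,0.3,0.6],"jaw":1},
    {"delta_rot":[-0.008,-0.2,-0.056],"translation":[-6,0.6,1.3],"jaw":1},
    {"delta_rot":[-0.012,-0.287,-0.084],"translation":[-5,0.8,1.9],"jaw":1},
    {"delta_rot":[-0.012,-0.287,-0.084],"translation":[-3.9,0.8,1.9],"jaw":1},
    {"delta_rot":[-0.012,-0.287,-0.084],"translation":[-2.9,0.7,2.2],"jaw":1},
    {"delta_rot":[-0.012,-0.287,-0.084],"translation":[-1.95,0.6,2.5],"jaw":1},
    {"delta_rot":[-0.012,-0.287,-0.084],"translation":[-1.95,0.6,2.5],"jaw":1},
    {"delta_rot":[-0.012,-0.287,-0.084],"translation":[-1.95,0.6,2.5],"jaw":1},
  ],
)

```text
t: 10.68
position: [0.4978, 0.1881, 0.197]
tcp_rot: [0.801, -0.07, 0.594, 0.023]
wrist_force: [-0.0, 0.3, -1.6]
gripper_width: 0.0234
```

```bash
cat > look.py <<'E'
from mv import *
import sys
s=sense(); p,r=pose(); tip=p+r.apply([.109,0,0]); print(s["t"],p.round(4),"tip",tip.round(4),s["wrist_force"].round(1),s["gripper_width"])
y=-.152; n=np.array([-np.sin(.3)*np.cos(y),-np.sin(.3)*np.sin(y),np.cos(.3)]); sp=np.array([.5377,.1823,.064]); o=tool(-n,r.apply([0,0,1]))
d=tip-sp; print("axis err",np.arccos(-r.apply([1,0,0])@n),"gap along n",d@n,"lateral tool",r.inv().apply(d).round(4),"F along n",s["wrist_force"]@n)
print("d",delta(sp+n*.109,o))
uv=proj("side",np.array([tip,sp])); print("side px",uv.round(1).tolist()); uv=uv[0]
im=camera("side"); u,v=(uv-[30,40]).astype(int); print(u,v)
cv2.imwrite(f"pics/{sys.argv[1]}.png",cv2.resize(im[v:v+60,u:u+60,::-1],(600,600),interpolation=cv2.INTER_CUBIC))
E
python3 look.py spot1
```

```text
10.675 [0.4978 0.1881 0.197 ] tip [0.5296 0.1832 0.0929] [-0.   0.3 -1.6] 0.02344318527577126
axis err 0.0005840478562855585 gap along n 0.029988343366543307 lateral tool [-0.03   -0.0006  0.0006] F along n -1.4723005635753224
d ([3.0, 0.05, -0.06], [0.0, -0.0, 0.001])
side px [[257.1, 248.2], [256.5, 257.6]]
227 208
```

View pics/spot1.png

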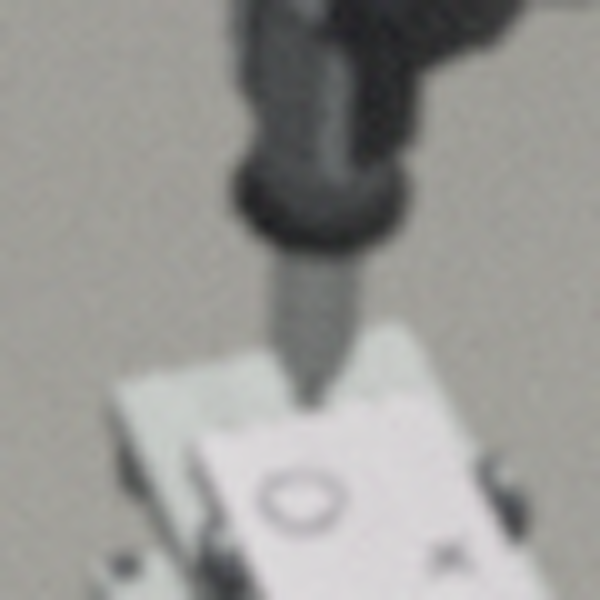

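The ring shows at pixel (256.9, 257.6) and the tip at (257.7, 248.3). Both sit about 0.4 px from prediction, so the relative error is under 1 mm. I'll take a force baseline, then approach.

```bash
cat > force.py <<'E'
from mv import *
n=np.array([-0.29211,0.04475,0.95534]); F=[];P=[]
for i in range(8):
    camera("side"); s=sense(); F.append(s["wrist_force"]); P.append(s["position"]+Q(s["tcp_rot"]).apply([.109,0,0]))
F=np.array(F); d=np.mean(P,0)-[.5377,.1823,.064]
print(s["t"],"F",F.mean(0).round(2),"Fn",(F@n).mean().round(2),"std",(F@n).std().round(2),"gap",(d@n).round(5),"lat",(d-n*(d@n)).round(4),s["gripper_width"])
E
python3 force.py
```

```text
11.125 F [-0.16  0.12 -1.83] Fn -1.7 std 0.5 gap 0.03028 lat [0.0005 0.0001 0.0001] 0.023200897189891326
```

>>> carry_out(
  motion=[
    {"delta_rot":[0,0,0],"translation":[1,0.05,-0.06],"jaw":1},
    {"delta_rot":[0,0,0],"translation":[2,0.05,-0.06],"jaw":1},
    {"delta_rot":[0,0,0],"translation":[2.5,0.05,-0.06],"jaw":1},
    {"delta_rot":[0,0,0],"translation":[2.7,0.05,-0.06],"jaw":1},
    {"delta_rot":[0,0,0],"translation":[2.7,0.05,-0.06],"jaw":1},
  ],
)

```text
t: 11.75
position: [0.5047, 0.1878, 0.171]
tcp_rot: [0.801, -0.07, 0.594, 0.024]
wrist_force: [0.4, -0.3, -2.4]
gripper_width: 0.0232
```

```bash
python3 force.py
```

```text
12.15 F [-0.17  0.16 -1.9 ] Fn -1.76 std 0.34 gap 0.00334 lat [-0.0002  0.0006 -0.0001] 0.023289290718052247
```

>>> carry_out(
  motion=[
    {"delta_rot":[0,0,0],"translation":[0.2,0,0],"jaw":1},
    {"delta_rot":[0,0,0],"translation":[0.4,0,0],"jaw":1},
    {"delta_rot":[0,0,0],"translation":[0.6,0,0],"jaw":1},
    {"delta_rot":[0,0,0],"translation":[0.6,0,0],"jaw":1},
  ],
)

```text
t: 12.65
position: [0.5064, 0.1877, 0.1654]
tcp_rot: [0.801, -0.07, 0.594, 0.024]
wrist_force: [-0.6, 0.3, -0.3]
gripper_width: 0.0236
```

```bash
python3 force.py
```

```text
13.05 F [-1.    0.21  0.9 ] Fn 1.16 std 0.25 gap -0.00262 lat [-0.0002  0.0007 -0.0001] 0.023061656125092735
```

The force step of 2.9 N means the nose is about 2.1 mm in, against 2.6 mm by position, so they agree. I'll advance 2.7 mm more.

>>> carry_out(
  motion=[
    {"delta_rot":[0,0,0],"translation":[0.1,0,0],"jaw":1},
    {"delta_rot":[0,0,0],"translation":[0.2,0,0],"jaw":1},
    {"delta_rot":[0,0,0],"translation":[0.27,0,0],"jaw":1},
    {"delta_rot":[0,0,0],"translation":[0.27,0,0],"jaw":1},
  ],
)

```text
t: 13.55
position: [0.5072, 0.1876, 0.1629]
tcp_rot: [0.801, -0.07, 0.594, 0.024]
wrist_force: [-1.5, 1.1, 2.0]
gripper_width: 0.0234
```

```bash
python3 force.py; python3 look.py spot2
```

```text
13.95 F [-1.54  0.36  2.35] Fn 2.71 std 0.54 gap -0.00529 lat [-0.0001  0.0007 -0.0001] 0.023173744034096683
13.95 [0.5072 0.1876 0.163 ] tip [0.5391 0.1828 0.0589] [-1.4  0.6  2. ] 0.023173744034096683
axis err 0.0008646371370913496 gap along n -0.005290750066725058 lateral tool [ 0.0053  0.0007 -0.    ] F along n 2.3856211069784363
d ([-0.53, -0.07, 0.01], [0.0, 0.001, -0.0])
side px [[256.2, 259.4], [256.5, 257.6]]
226 219
```

View pics/spot2.png

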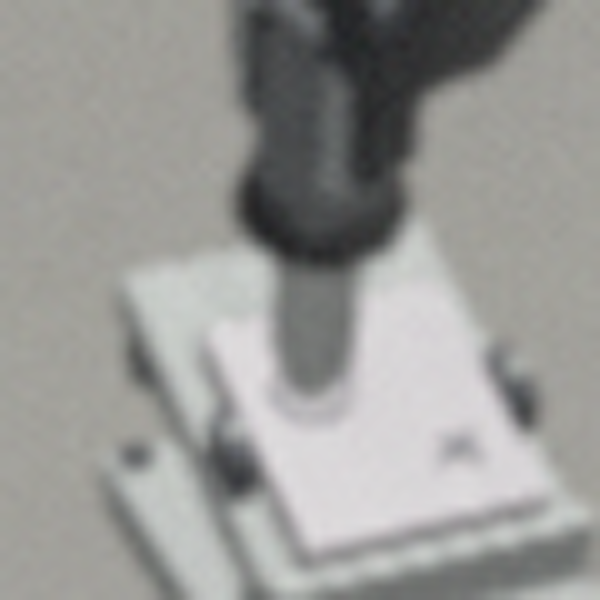

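The nose sits centred in the ring (visible arc at x 275–355, nose at about 312). Force says about 4.3 mm in and position about 5.3 mm. One last 0.3 mm nudge, a settle, and then hand in.

>>> carry_out(
  motion=[
    {"delta_rot":[0,0,0],"translation":[0.03,0,0],"jaw":1},
    {"delta_rot":[0,0,0],"translation":[0.03,0,0],"jaw":1},
    {"delta_rot":[0,0,0],"translation":[0.03,0,0],"jaw":1},
    {"delta_rot":[0,0,0],"translation":[0.03,0,0],"jaw":1},
    {"delta_rot":[0,0,0],"translation":[0.03,0,0],"jaw":1},
  ],
)

```text
t: 14.62
position: [0.5073, 0.1876, 0.1627]
tcp_rot: [0.801, -0.07, 0.594, 0.024]
wrist_force: [-2.3, 0.3, 2.7]
gripper_width: 0.0232
```

```bash
python3 force.py; python3 -c "
from rig import *
print(hand_in())"
```

```text
15.025 F [-1.92  0.05  2.5 ] Fn 2.95 std 0.35 gap -0.00559 lat [-0.0001  0.0007 -0.0001] 0.023701391931605587
the job is handed in; nothing more can be done
None
```

The job is done and handed in at about 15 s of robot time; the hand-in gave no verdict. I took the probe out of its stand and aimed it at the code plate from 5 cm. I then pressed its nose into the ring on the tilted plate and left it held there.

- **Code reading:** the tip stood about 50 mm above the code, the probe's axis met the code's centre within about 1 mm, and I held still for about 1.6 s. I have no signal that the code was actually read.
- **Ring:** by my estimate the nose is within about 1 mm of the ring's centre. The last close-up, taken just before a final 0.3 mm push, shows it inside the ring. The probe is less than 0.001 rad off square, using the stated 0.30 rad tilt and the plate direction I measured.
- **Press depth:** my two checks differ a little. The force (about 4.7 N above baseline) says 4.7 mm in, and the position says 5.6 mm, so the nose is about half way in.
- **Other things on the bench:** I saw no contact with any of them, but I did not re-measure each one at the end.

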